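Empty a tilting housing and hold a test probe on its ground pad

ROBOT

A 6-joint arm with a two-finger parallel gripper is mounted at the origin on the work surface. World frame = base frame: x ahead of the robot, y to its left, z up, the work surface at z = 0. Lengths are in m, angles in rad, forces in N, time in s.
With the tool pointing down it reaches from about 0.3 to 0.75 m from the base axis. Payload 8.5 kg.
Tool frame: the origin (TCP) lies at the very end of the fingers, on their centre line; the grasp point (between the pads) lies 19 mm behind it; z points along the fingers, y is the line along which they close (so a half turn about z gives the same grasp; the last joint's range is limited). The gripper opens to 88 mm and grips with 3 to 60 N. Pads are 18 mm wide; open, the fingers measure 123 mm over their backs; the gripper's body (75 mm by 187 mm) begins 45 mm behind the grasp point.
Start: joints at [-1.393, 0.381, 1.297, -0, 1.464, -0.215], TCP at [0.211, -0.508, 0.239] pointing down, gripper open.
Joint ranges: [-3.11, 3.11], [-0.89, 2.33], [0.22, 2.48], [-1.42, 4.56], [0.17, 2.85], [-2.88, 2.88]. Speed limits (rad/s): [2.39, 2.39, 3.14, 3.14, 3.14, 3.14].

INTERFACE

Orientations are given as a rotation vector (axis times angle).
In Python, from cell import telemetry, get_image, camera_model, ctrl gives the robot as it stands.
- The arm moves only by the tool step_arm, never from a script. Its argument "steps" is a list of rows, each a list of 3 entries, a list of its own where there are three numbers: the finger opening in mm, from 0 to 88.1, then the shift along the tool's x, y, z in units of 40 mm (1.0 is 40 mm), then the turn about the tool's z in units of 8 degrees (1.0 is 8 degrees). A call has 1 to 5 rows; each row is the pose to reach, as a shift and turn from the pose commanded when the call began, along the tool's axes at that moment; what a row does not reach only later rows make up. A row lasts 1/10 s, in which the tool goes at most 50 mm and 8.59 degrees, less where a joint would pass 70% of its speed; a pose out of reach is approached as far as the arm can. A call with a gripper value outside its range is refused whole. The fingers move at their own pace and stop on an object; the grip force is fixed at half the most. Time passes only in rows, so rows that repeat a pose let the fingers close. It gives the time, the measured TCP pose, the force, the opening and the grip force at its end, in the units of the state.
- telemetry.get_state(): the state, without advancing time (a new reading comes with each control period).
- get_image(name): name is "scene" or "side" or "wrist"; returns (picture, depth): 384x512x3 uint8, red, green, blue; 384x512 float32, m along the optical axis (not along the pixel's ray), 0 where there is no reading.
- camera_model(name): a dict with "fx", "fy", "cx", "cy" (pixels), "origin" and "orientation" of the camera in the world; the wrist camera has in their place "mount" (4x4, takes a point from camera to tool coordinates, whose origin is the TCP and whose axes are the flange's). Camera axes: x right, y up, looking along -z (the intrinsics and any distortion apply to the point x, -y, -z); pixel columns grow to the right and rows downward; lengths in m; the calibration is good to about 2 mm. A picture is of the moment at which its call begins: read the wrist's pose just before it. camera_model takes no time and is no camera call.
- ctrl.sign_off(): hands the job in; it is judged then, once.
The state is a dict: "time": time; "joints": joint angles; "joint_velocities": joint speeds; "effort": joint torques, N m; "tool_pos": TCP position; "tool_rot": TCP orientation; "ft_force": force on the tool from outside, world axes, zero at the start; "moment": the same for the moment, N m; "gripper_width": opening from 0.0 (shut) to 1.0 (fully open); "grip_force": force on a finger pad.
Only numpy, scipy, OpenCV 4.12 (cv2) and the standard library are available. Lean on these libraries where they do the work, as an engineer would, in place of code of your own. Each camera call takes 0.05 s, during which the arm holds its last target. There are 200 camera calls.

TASK

Tip the aluminium housing over by its orange bar so that all four loose brass spacers drop into the blue tray, and swing it back down level. Then take the yellow test probe from its stand and hold it upright with its tip on the brass pad in the red ring, pressing only lightly, so that the sprung tip is partly pushed in but not bottomed. Finish like that, still holding the probe on the pad with the spacers all in the tray, and leave the other things on the bench alone.

Things in the scene. Friction and masses are not known exactly. Their poses are not given: they have to be found in the camera images.
- shell (a joint): tilt of the open aluminium housing in its work holder (rad). 0 = level, resting on its stop (upright, open side up); grows as the orange bar is lifted and swung over towards the blue tray; stop at 1.95. Light hinge friction; it falls back by its own weight (0.6 kg) when let go below about 1.2 and falls over to the far stop when let go beyond about 1.4
- shell_hinge (a point): middle of the hinge line, 75 mm above the table. These axes turn with the housing: x along the hinge (level), when level y points from the tray towards the orange bar and z up; the tilt is a positive turn about x. The housing's floor (110 along x, 96 mm along y) starts at the hinge line, its top at z = 0; walls 4 mm thick, 34 mm high; the wall on the tray side slopes outwards at 45 degrees to a lip 34 mm beyond the hinge
- shell_bar (a point): centre of the orange grip bar, round, 10 mm diameter, 80 mm long along the hinge's x, free for 70 mm between its two stays; it is fixed to the housing 126 mm from the hinge in y and 62 mm in z (housing axes), 28 mm above the rim and clear of the wall, and can be pinched from above; it may turn between the fingers
- pad_top (a point): centre of the top face of the brass test pad, a 20 mm round, 4 mm high boss on the housing's floor in the middle of a red ring of 30 mm; axes as the housing
- tray_in (a point): centre of the floor of the blue catch tray fixed in front of the housing's sloping wall; inside 144 mm (x) by 136 mm (y), walls 37 mm above this floor; x along the hinge
- probe_grip (a point): centre of the yellow handle of the test probe, half-way up the handle. The handle is 26 mm (x) by 18 mm (y) by 70 mm (z); z points up out of the stand. Below it is a black nose and the sprung steel tip, whose end lies 77 mm below this point when not pushed in. 90 g in all; a green lamp dome on top reaches 39 mm above this point
- probe_tip (a point): end of the probe's steel tip (4 mm diameter, rounded); moves with the tip
- plunger (a joint): how far the sprung tip is pushed into the probe (m): 0 = fully out, 0.010 = bottomed; the spring gives about 0.9 N at first and 3.1 N when fully in
- probe: the whole probe; origin at the end of the tip when fully out, z up along the handle
- stand: black fixed stand block, 80 x 70 x 50 mm high, origin under its centre; the probe hangs upright in its middle hole (15 mm wide, handle resting on the top face, tip 42 mm down in it), free to lift straight up
- spacer_a_mid (a point): centre of a loose brass hexagonal spacer, 18 mm over its corners, 14 mm high, 25 g; starts on the housing's floor
- spacer_b_mid (a point): centre of a loose brass hexagonal spacer, 18 mm over its corners, 14 mm high, 25 g; starts on the housing's floor
- spacer_c_mid (a point): centre of a loose brass hexagonal spacer, 18 mm over its corners, 14 mm high, 25 g; starts on the housing's floor
- spacer_d_mid (a point): centre of a loose brass hexagonal spacer, 18 mm over its corners, 14 mm high, 25 g; starts on the housing's floor
- multimeter: orange handheld multimeter, 80 x 150 x 34 mm, lying on the table; origin under its centre; to be left alone
- screwdriver: screwdriver lying on the table; origin under it; to be left alone
- spool: blue and steel solder spool, 60 mm across, 44 mm high; origin under its centre; to be left alone
- bottle: white bottle with red cap, 52 mm across, 120 mm high; origin under its centre; to be left alone
- board: blue circuit board, 100 x 80 mm, 16 mm high with its parts, lying on a pink mat; origin under its centre; to be left alone
Not all that is in view belongs to the job. Of the things that look like the probe, the largest one is meant.

How it is judged:
On the way, in this order (a step that is already met when the one before it is completed fails the run):
1. the housing is tipped over and all four spacers lie in the tray (value of joint shell above 1 rad and x of spacer_a_mid in the frame of tray_in between -0.074 and 0.074 m and y of spacer_a_mid in the frame of tray_in between -0.07 and 0.07 m and z of each of spacer_a_mid, spacer_b_mid, spacer_c_mid, spacer_d_mid in the frame of tray_in below 0.037 m and x of spacer_b_mid in the frame of tray_in between -0.074 and 0.074 m and y of spacer_b_mid in the frame of tray_in between -0.07 and 0.07 m and x of spacer_c_mid in the frame of tray_in between -0.074 and 0.074 m and y of spacer_c_mid in the frame of tray_in between -0.07 and 0.07 m and x of spacer_d_mid in the frame of tray_in between -0.074 and 0.074 m and y of spacer_d_mid in the frame of tray_in between -0.07 and 0.07 m), for 0.1 s.
2. the housing is back level, the spacers in the tray (value of joint shell below 0.06 rad and x of spacer_a_mid in the frame of tray_in between -0.074 and 0.074 m and y of spacer_a_mid in the frame of tray_in between -0.07 and 0.07 m and z of each of spacer_a_mid, spacer_b_mid, spacer_c_mid, spacer_d_mid in the frame of tray_in below 0.037 m and x of spacer_b_mid in the frame of tray_in between -0.074 and 0.074 m and y of spacer_b_mid in the frame of tray_in between -0.07 and 0.07 m and x of spacer_c_mid in the frame of tray_in between -0.074 and 0.074 m and y of spacer_c_mid in the frame of tray_in between -0.07 and 0.07 m and x of spacer_d_mid in the frame of tray_in between -0.074 and 0.074 m and y of spacer_d_mid in the frame of tray_in between -0.07 and 0.07 m), for 0.2 s.
3. the probe is held upright on the pad, lightly pressed (value of joint shell below 0.06 rad and contact force between probe and shell between 0.4 and 6 N and value of joint plunger between 0.001 and 0.0095 m and angle between probe_grip's own z axis and vertical below 0.14 rad and horizontal distance between probe_tip and pad_top below 0.008 m and contact force between the fingers and probe above 0.5 N and height (world z) of probe_tip above 0.06 m), for 0.5 s.
At the end, for the whole second after the job is handed in: The housing is level (within 0.06 rad), all four spacers lie in the blue tray, and the gripper holds the probe still and upright within 8 degrees, its tip within 8 mm of the middle of the brass pad, pressing with 0.4 to 6 N, sprung tip pushed in 1 to 9.5 mm (all of step 3 and x of spacer_a_mid in the frame of tray_in between -0.074 and 0.074 m and y of spacer_a_mid in the frame of tray_in between -0.07 and 0.07 m and z of each of spacer_a_mid, spacer_b_mid, spacer_c_mid, spacer_d_mid in the frame of tray_in below 0.037 m and x of spacer_b_mid in the frame of tray_in between -0.074 and 0.074 m and y of spacer_b_mid in the frame of tray_in between -0.07 and 0.07 m and x of spacer_c_mid in the frame of tray_in between -0.074 and 0.074 m and y of spacer_c_mid in the frame of tray_in between -0.07 and 0.07 m and x of spacer_d_mid in the frame of tray_in between -0.074 and 0.074 m and y of spacer_d_mid in the frame of tray_in between -0.07 and 0.07 m and linear speed of probe below 0.02 m/s); the arm keeps its last pose, push and grip.
It fails at once if a bystander on the bench is moved more than 30 mm (distance of any of multimeter, screwdriver, spool, bottle, board from where it was at the start of the episode above 0.03 m).
It fails at once if the probe is pressed hard on the pad (over 15 N) (contact force between probe and shell above 15 N).
It also fails if it takes over 66 s, if anything falls off the work surface, if the arm or the gripper's body presses on something with over 40 N, if the wrist force passes 120 N, or if a joint passes its speed limit or range.

## Working session

There is one attempt and no reset: what is moved stays moved. The work goes in short steps, Python scripts to look and compute and a tool call to move; the robot and the scene stay as the last step left them, time stands still between calls to the robot, and variables do not carry over. Pictures are saved under pics/ and viewed, at most 13 in all, crops included, and the job is handed in when it is done.

Besides the shell and the picture viewer there is one more tool, called as a command line: name --argument value ..., lists and objects as JSON in quotes. step_arm: Moves the arm, as the interface text tells. Its arguments: {"type":"object","properties":{"steps":{"type":"array","items":{"type":"array"}}},"required":["steps"]}

```bash
mkdir -p pics; cat > h.py <<'E'
import numpy as np, cv2, json
from scipy.spatial.transform import Rotation as R
from cell import telemetry, get_image, camera_model, ctrl
def pose():
    s=telemetry.get_state(); T=np.eye(4); T[:3,3]=s['tool_pos']; T[:3,:3]=R.from_rotvec(s['tool_rot']).as_matrix(); return T
def cam(name):
    m=camera_model(name)
    if 'mount' in m: T=pose()@np.array(m['mount'])
    else:
        T=np.eye(4); T[:3,3]=m['origin']; o=np.array(m['orientation'],float)
        T[:3,:3]=o if o.shape==(3,3) else R.from_rotvec(o).as_matrix()
    return m,T
def cloud(name):
    m,T=cam(name); im,d=get_image(name)
    v,u=np.mgrid[:d.shape[0],:d.shape[1]]
    P=np.stack([(u-m['cx'])/m['fx']*d,-(v-m['cy'])/m['fy']*d,-d],-1)
    W=P@T[:3,:3].T+T[:3,3]; W[d==0]=np.nan
    return im,W
def save(n,im): cv2.imwrite('pics/'+n,im[:,:,::-1])
E
python3 - <<'E'
from h import *
for n in('scene','side','wrist'):
    m=camera_model(n); print({k:np.round(v,3).tolist() if not isinstance(v,str) else v for k,v in m.items()})
a,W=cloud('scene');np.save('scene.npy',W);np.save('scene_im.npy',a)
b,W2=cloud('side');np.save('side.npy',W2);np.save('side_im.npy',b)
save('scene.png',a);save('side.png',b)
print(telemetry.get_state())
E
```

```text
{'fx': 359.715, 'fy': 359.715, 'cx': 256.66, 'cy': 191.981, 'origin': [1.28, -0.008, 0.81], 'orientation': [0.623, 0.617, 1.426]}
{'fx': 456.896, 'fy': 456.896, 'cx': 249.528, 'cy': 194.7, 'origin': [0.44, -0.819, 0.866], 'orientation': [0.816, -0.054, -0.152]}
{'fx': 331.215, 'fy': 331.215, 'cx': 258.483, 'cy': 191.873, 'mount': [[0.0, 0.964, 0.265, 0.067], [1.0, -0.0, 0.0, -0.001], [0.0, 0.265, -0.964, -0.147], [0.0, 0.0, 0.0, 1.0]]}
{'time': 0.1, 'joints': array([-1.39334089e+00,  3.81131251e-01,  1.29816604e+00,  2.39222558e-05,
        1.46359086e+00, -2.15268426e-01]), 'joint_velocities': array([-6.52026710e-04, -1.17290740e-03, -1.60951192e-03, -1.27874988e-03,
       -7.65923395e-04, -9.70647372e-05]), 'effort': array([ 4.54291076e-03, -4.38651359e+01, -2.24909520e+01,  7.15194829e-02,
        3.42241174e-02, -9.10155040e-05]), 'tool_pos': array([ 0.2104628 , -0.50786847,  0.23820448]), 'tool_rot': array([-3.07995110e+00, -6.12675912e-01, -7.57923582e-05]), 'ft_force': array([-0.00762512, -0.34626636,  0.38128238]), 'moment': array([-0.000627  ,  0.00814105,  0.0152426 ]), 'grip_force': 0.0, 'gripper_width': 0.9971767329466571}
```

View pics/scene.png

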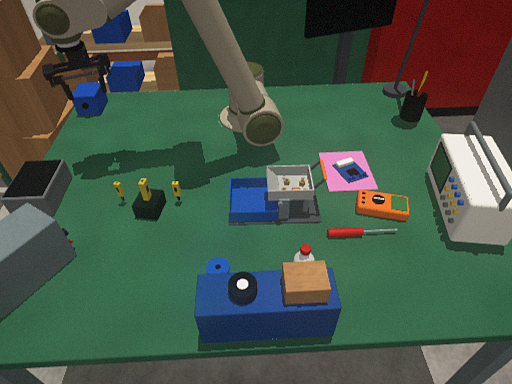

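View pics/side.png

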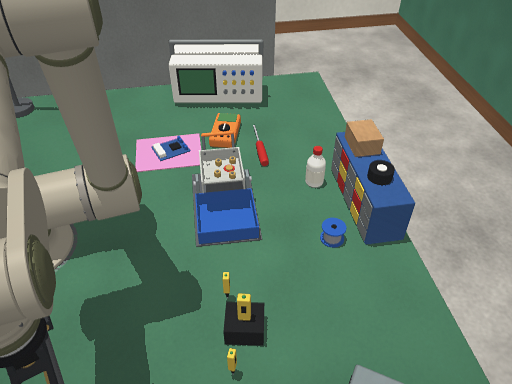

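The scene shows the housing at (290,185) with the tray to its left at (255,200). The probe-like things are the large one on the stand at scene (144,188) / side (243,305), and two small ones at scene (119,188) and (177,188) / side (232,360) and (226,283). I take the large one on the stand. The orange things are the bar at side (222,133) and the multimeter at side (225,125) / scene (382,205).

```bash
python3 - <<'E'
from h import *
for n in('scene','side'):
    a=np.load(n+'_im.npy');W=np.load(n+'.npy');h=cv2.cvtColor(a,cv2.COLOR_RGB2HSV)
    for nm,lo,hi in(('yel',(22,120,80),(35,255,255)),('or',(5,150,120),(20,255,255)),('blue',(105,120,50),(125,255,255)),('red',(0,150,100),(5,255,255)),):
        M=cv2.inRange(h,lo,hi); k,L,st,c=cv2.connectedComponentsWithStats(M)
        for i in range(1,k):
            if st[i,4]>12:
                p=W[L==i]; p=p[~np.isnan(p[:,0])]
                if len(p) : print(n,nm,st[i].tolist(),'min',np.percentile(p,3,axis=0).round(3),'med',np.median(p,0).round(3),'max',np.percentile(p,97,axis=0).round(3))
a=np.load('side_im.npy')
c1=cv2.resize(a[100:250,170:280],None,fx=4,fy=4,interpolation=cv2.INTER_CUBIC)
c2=cv2.resize(a[260:380,200:290],None,fx=4,fy=4,interpolation=cv2.INTER_CUBIC)
o=np.zeros((600,800,3),np.uint8);o[:,:440]=c1;o[:480,440:]=c2[:,:360];save('crop.png',o)
E
```

```text
scene yel [419, 72, 9, 17, 30] min [0.031 0.667 0.124] med [0.035 0.676 0.154] max [0.043 0.682 0.181]
scene yel [138, 178, 13, 23, 179] min [ 0.493 -0.322  0.053] med [ 0.511 -0.31   0.095] max [ 0.515 -0.302  0.122]
scene yel [113, 181, 12, 16, 98] min [ 0.462 -0.413  0.034] med [ 0.469 -0.4    0.063] max [ 0.473 -0.393  0.085]
scene yel [172, 181, 9, 16, 92] min [ 0.464 -0.237  0.018] med [ 0.479 -0.226  0.064] max [ 0.483 -0.218  0.085]
scene yel [444, 186, 6, 5, 24] min [0.561 0.55  0.092] med [0.569 0.555 0.097] max [0.573 0.56  0.103]
scene yel [447, 194, 6, 4, 20] min [0.592 0.544 0.091] med [0.599 0.549 0.098] max [0.602 0.555 0.102]
scene yel [450, 201, 6, 5, 24] min [0.621 0.54  0.093] med [0.629 0.543 0.099] max [0.632 0.551 0.103]
scene yel [452, 209, 7, 5, 24] min [0.651 0.535 0.091] med [0.657 0.538 0.099] max [0.662 0.545 0.104]
scene or [320, 159, 7, 21, 68] min [0.472 0.202 0.137] med [0.511 0.206 0.141] max [0.549 0.211 0.144]
scene or [356, 190, 53, 30, 903] min [0.505 0.319 0.007] med [0.564 0.376 0.032] max [0.598 0.455 0.037]
scene blue [92, 10, 40, 34, 839] mi
[... 3889 characters left out ...]
26 -0.125  0.001] med [ 0.751 -0.103  0.043] max [ 0.779 -0.073  0.046]
side red [256, 141, 13, 25, 189] min [0.626 0.208 0.009] med [0.636 0.243 0.022] max [0.647 0.303 0.026]
side red [313, 146, 10, 9, 71] min [0.753 0.107 0.105] med [0.763 0.113 0.117] max [0.773 0.129 0.121]
side red [341, 150, 8, 20, 82] min [0.824 0.051 0.091] med [0.825 0.071 0.109] max [0.827 0.097 0.123]
side red [224, 166, 11, 6, 20] min [0.511 0.117 0.072] med [0.522 0.123 0.075] max [0.538 0.14  0.077]
side red [337, 173, 7, 20, 70] min [0.824 0.051 0.011] med [0.825 0.074 0.025] max [0.827 0.098 0.042]
side red [353, 190, 8, 22, 89] min [ 0.824 -0.064  0.051] med [ 0.825 -0.044  0.068] max [ 0.827 -0.019  0.083]
```

View pics/crop.png

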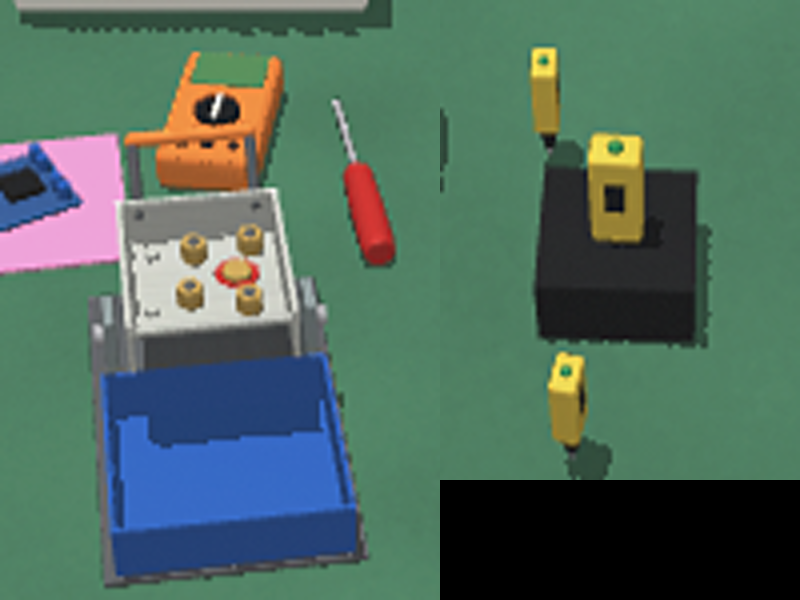

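The crop confirms the large probe seated on the stand, lamp at crop (615,147). The orange bar at crop (190,140) on its two stays is separate from the multimeter behind it, and the pad in its red ring is at crop (237,271) with spacers around it.

```bash
python3 - <<'E'
from h import *
def yaw(p):
    c=p.mean(0);w=np.linalg.svd(p[:,:2]-c[:2])[2][0]; w=w*np.sign(w[0]); return np.degrees(np.arctan2(w[1],w[0])).round(2)
for n in('scene','side'):
    a=np.load(n+'_im.npy');W=np.load(n+'.npy');h=cv2.cvtColor(a,cv2.COLOR_RGB2HSV)
    M=cv2.inRange(h,(5,130,90),(20,255,255))>0
    p=W[M&(W[...,2]>.12)&(W[...,2]<.16)&(W[...,0]>.4)&(W[...,0]<.62)&(W[...,1]<.24)]
    print(n,len(p),p.mean(0).round(4),'mid x',(p[:,0].min()+p[:,0].max())/2,'yaw',yaw(p))
    # tray rim
    T=cv2.inRange(h,(105,100,40),(125,255,255))>0
    q=W[T&(W[...,2]>.030)&(W[...,0]>.38)&(W[...,0]<.62)&(abs(W[...,1])<.12)]
    q=q[q[:,2]>q[:,2].max()-.01]
    print(cv2.minAreaRect((q[:,:2]*1000).astype(np.float32)),q[:,2].max())
    Y=cv2.inRange(h,(22,120,80),(35,255,255))>0
    t=W[Y&(abs(W[...,2]-.12)<.005)&(abs(W[...,1]+.31)<.03)&(abs(W[...,0]-.5)<.04)]
    print('probe top',len(t),t.mean(0).round(4),cv2.minAreaRect((t[:,:2]*1000).astype(np.float32)))
    r=W[Y&(W[...,2]>.05)&(abs(W[...,1]+.31)<.03)&(abs(W[...,0]-.5)<.04)]
    print(cv2.minAreaRect((r[:,:2]*1000).astype(np.float32)))
E
```

```text
scene 71 [0.5118 0.2065 0.1409] mid x 0.5080963803730607 yaw -0.97
((546.0923461914062, 45.337223052978516), (0.0, 0.0), 0.0) 0.1054519701476847
probe top 42 [ 0.5037 -0.3106  0.1194] ((501.9300231933594, -310.8376770019531), (16.80736541748047, 25.120155334472656), 66.62735748291016)
((497.0370178222656, -322.89678955078125), (48.359291076660156, 27.648334503173828), 62.71123123168945)
side 116 [0.5059 0.2034 0.1389] mid x 0.504592061290591 yaw -1.08
((498.98980712890625, 3.1841278076171875), (148.58609008789062, 150.15357971191406), 88.52250671386719) 0.05057585579520085
probe top 101 [ 0.4995 -0.3155  0.1191] ((500.1644592285156, -313.0772705078125), (20.94339942932129, 25.15802574157715), 81.51085662841797)
((499.0940856933594, -313.3375549316406), (21.006282806396484, 27.43999481201172), 77.9710922241211)
```

step_arm --steps '[[88, [0, 0, -0.5], 0.95], [88, [0, 0, -1.0], 1.9], [88, [0, 0, -1.5], 2.6], [88, [0, 0, -1.5], 2.6]]'

```text
time: 0.5
tool_pos: [0.2106, -0.5087, 0.3008]
tool_rot: [3.137, 0.045, 0.001]
ft_force: [0.3, -0.1, -1.2]
gripper_width: 0.997
grip_force: 0.0
```

step_arm --steps '[[88, [0.5, -1.1, 0], 0.35], [88, [1.0, -2.2, 0], 0.35], [88, [1.5, -3.3, 0], 0.35], [88, [2.0, -4.4, 0], 0.35], [88, [2.5, -5.5, 0], 0.35]]'

```text
time: 1.0
tool_pos: [0.304, -0.283, 0.2975]
tool_rot: [-3.14, 0.026, 0.001]
ft_force: [1.6, -0.9, -0.7]
gripper_width: 0.997
grip_force: 0.0
```

step_arm --steps '[[88, [0.5, -1.1, 0], 0], [88, [1.0, -2.2, 0], 0], [88, [1.5, -3.3, 0], 0], [88, [2.0, -4.4, 0], 0], [88, [2.5, -5.5, 0], 0]]'

```text
time: 1.5
tool_pos: [0.4082, -0.065, 0.2977]
tool_rot: [-3.141, 0.025, 0.002]
ft_force: [0.9, -0.8, -0.1]
gripper_width: 0.999
grip_force: 0.0
```

step_arm --steps '[[88, [0.5, -1.1, 0], 0], [88, [1.0, -2.2, 0], 0], [88, [1.5, -3.3, 0], 0], [88, [2.0, -4.4, 0], 0], [88, [2.5, -5.5, 0], 0]]'

```text
time: 2.0
tool_pos: [0.5124, 0.153, 0.2974]
tool_rot: [3.141, -0.025, -0.003]
ft_force: [0.7, -1.6, 0.3]
gripper_width: 0.996
grip_force: 0.0
```

step_arm --steps '[[88, [0, 0, 0], 0], [88, [0, 0, 0], 0]]'

```text
time: 2.2
tool_pos: [0.512, 0.1515, 0.2971]
tool_rot: [3.141, -0.024, -0.004]
ft_force: [-0.5, 0.6, -0.4]
gripper_width: 1.004
grip_force: 0.0
```

```bash
python3 - <<'E'
from h import *
a,W=cloud('wrist');np.save('w.npy',W);np.save('w_im.npy',a);save('w1.png',a)
h=cv2.cvtColor(a,cv2.COLOR_RGB2HSV);print(pose().round(4).tolist())
def comps(nm,M,mn=40):
    k,L,st,c=cv2.connectedComponentsWithStats(M.astype(np.uint8))
    for i in range(1,k):
        if st[i,4]>mn:
            p=W[L==i];p=p[~np.isnan(p[:,0])];r=cv2.minAreaRect((p[:,:2]*1000).astype(np.float32))
            print(nm,st[i].tolist(),p.mean(0).round(4),'z',np.percentile(p[:,2],[3,97]).round(3),'mid',np.round(r[0],1),np.round(r[1],1),round(r[2],1))
comps('or',cv2.inRange(h,(5,130,90),(20,255,255))>0)
comps('red',cv2.inRange(h,(0,140,70),(4,255,255))|cv2.inRange(h,(174,140,70),(180,255,255))>0,15)
comps('blue',cv2.inRange(h,(105,100,40),(125,255,255))>0,200)
E
```

```text
[[0.9999, -0.0171, -0.002, 0.5119], [-0.0171, -0.9999, -0.0004, 0.1506], [-0.002, 0.0004, -1.0, 0.2976], [0.0, 0.0, 0.0, 1.0]]
or [122, 38, 72, 10, 92] [0.6486 0.2708 0.0198] z [0.018 0.023] mid [648.3 273.1] [ 8.5 91.5] 5.7
or [123, 54, 86, 8, 93] [0.6269 0.2638 0.0125] z [-0.     0.019] mid [628.8 265.1] [108.4   8.4] 86.8
or [0, 86, 133, 92, 6063] [0.542  0.3755 0.0316] z [0.009 0.036] mid [540.9 406.1] [172.5  90.8] 73.3
or [248, 133, 14, 15, 76] [0.5378 0.1557 0.0896] z [0.088 0.091] mid [537.4 155.9] [14.7 13.7] 62.2
or [193, 134, 14, 93, 971] [0.5049 0.2085 0.1375] z [0.136 0.144] mid [477.8 222.8] [ 37.9 144.2] 88.6
or [267, 140, 20, 21, 257] [0.5258 0.1319 0.0788] z [0.075 0.081] mid [524.3 131.9] [22.4 21.2] 2.4
or [305, 140, 13, 12, 59] [0.5316 0.0972 0.0895] z [0.088 0.091] mid [531.  96.] [11.5 13.2] 6.2
or [252, 168, 13, 16, 51] [0.5008 0.1552 0.0895] z [0.086 0.091] mid [500.  154.4] [11.5 14.7] 59.9
or [15, 269, 31, 66, 461] [0.5366 0.2027 0.3804] z [0.375 0.384] mid [535.5 202.9] [ 2.9 13.2] 89.3
or [43, 269, 14, 14, 82] [0.5385 0.2025 0.372 ] z [0.37  0.374] mid [538.6 202.2] [1.8 5.6] 82.1
or [488, 289, 15, 28, 136] [0.5357 0.1012 0.3819] z [0.38  0.384] mid [535.5 101. ] [7.  2.5] 4.2
or [485, 317, 17, 18, 104] [0.5308 0.1012 0.3826] z [0.381 0.384] mid [530.6 100.8] [6.7 2.8] 1.9
or [498, 351, 14, 9, 65] [0.5278 0.1018 0.3875] z [0.386 0.389] mid [527.7 101.4] [4.  1.4] 84.3
red [123, 39, 86, 22, 1686] [0.6367 0.2587 0.0239] z [0.018 0.027] mid [637.2 260.6] [22.4 99.6] 0.2
red [265, 138, 25, 25, 162] [0.5256 0.1315 0.0763] z [0.075 0.078] mid [524.4 131.4] [26.7 27.1] 89.6
blue [318, 101, 129, 123, 10261] [ 0.5028 -0.025   0.0169] z [0.008 0.047] mid [499.6   3.6] [144.8 150.9] 89.1
blue [91, 218, 53, 39, 779] [0.4009 0.3547 0.0155] z [0.005 0.02 ] mid [444.2 294. ] [ 34.1 232.7] 34.7
```

View pics/w1.png

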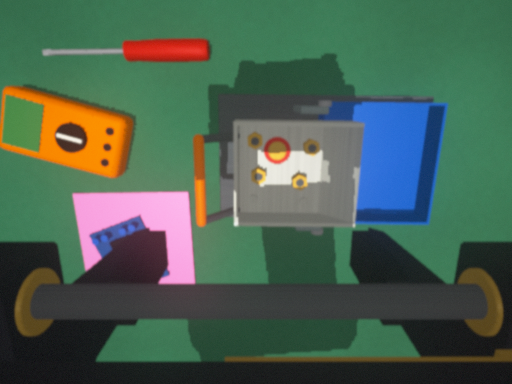

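The wrist view shows the bar at (200,180), pad and red ring at (277,150), spacers around it, tray at (400,160). Bar ≈ (0.506, 0.2065, 0.137), which agrees with the given size.

step_arm --steps '[[40, [-0.1, -1.0, 0.7], 0], [40, [-0.15, -1.4, 1.6], 0], [40, [-0.15, -1.4, 2.7], 0], [40, [-0.15, -1.4, 3.4], 0], [40, [-0.15, -1.4, 3.4], 0]]'

```text
time: 2.75
tool_pos: [0.5054, 0.2054, 0.1596]
tool_rot: [3.14, -0.031, -0.012]
ft_force: [0.3, 0.0, 0.6]
gripper_width: 0.565
grip_force: 0.0
```

```bash
python3 - <<'E'
from h import *
a,W=cloud('wrist');h=cv2.cvtColor(a,cv2.COLOR_RGB2HSV)
M=(cv2.inRange(h,(5,130,60),(20,255,255))>0)&(abs(W[...,2]-.137)<.015)&(abs(W[...,1]-.206)<.03)
p=W[M];print(len(p),p.mean(0),np.median(p,0),p.min(0),p.max(0),pose()[:3,3]);save('w2.png',a)
E
```

```text
2489 [0.51373845 0.20794378 0.14162579] [0.51472979 0.20793338 0.14185914] [0.47199466 0.20247447 0.13596312] [0.54995607 0.21381869 0.14429249] [0.50680652 0.20572177 0.16216849]
```

View pics/w2.png

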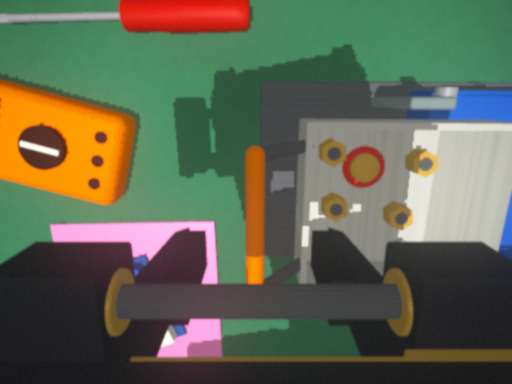

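The wrist view shows the bar at column 255, midway between the fingers, and both are clear to go down. Its top is at z = 0.142, as expected.

step_arm --steps '[[40, [0.1, -0.03, 0.6], 0], [40, [0.1, -0.03, 1.08], 0], [40, [0.1, -0.03, 1.08], 0], [0, [0.1, -0.03, 1.08], 0], [0, [0.1, -0.03, 1.08], 0]]'

```text
time: 3.3
tool_pos: [0.5122, 0.208, 0.1215]
tool_rot: [-3.141, 0.03, -0.005]
ft_force: [-0.2, -0.3, 0.5]
gripper_width: 0.295
grip_force: 0.0
```

step_arm --steps '[[0, [0, 0, 0], 0], [0, [0, 0, 0], 0], [0, [0, 0, 0], 0], [0, [0, 0, 0], 0]]'

```text
time: 3.7
tool_pos: [0.5117, 0.2074, 0.1203]
tool_rot: [3.14, -0.03, 0.002]
ft_force: [-1.0, -4.7, 4.6]
gripper_width: 0.098
grip_force: 30.1
```

```bash
python3 - <<'E'
import numpy as np
f=lambda t:np.array([np.cos(np.radians(26.2+t)),np.sin(np.radians(26.2+t))])*140.4/40
for s in range(0,100,20):
    print(s,[(t,*np.round([-(f(t)-f(s))[0],-(f(t)-f(s))[1]],2)) for t in range(s+4,s+21,4)])
E
```

```text
0 [(4, np.float64(0.12), np.float64(-0.22)), (8, np.float64(0.25), np.float64(-0.42)), (12, np.float64(0.39), np.float64(-0.62)), (16, np.float64(0.55), np.float64(-0.81)), (20, np.float64(0.72), np.float64(-0.98))]
20 [(24, np.float64(0.18), np.float64(-0.16)), (28, np.float64(0.38), np.float64(-0.31)), (32, np.float64(0.58), np.float64(-0.45)), (36, np.float64(0.79), np.float64(-0.57)), (40, np.float64(1.01), np.float64(-0.68))]
40 [(44, np.float64(0.23), np.float64(-0.09)), (48, np.float64(0.46), np.float64(-0.17)), (52, np.float64(0.7), np.float64(-0.22)), (56, np.float64(0.94), np.float64(-0.27)), (60, np.float64(1.18), np.float64(-0.29))]
60 [(64, np.float64(0.24), np.float64(-0.01)), (68, np.float64(0.49), np.float64(0.0)), (72, np.float64(0.73), np.float64(0.03)), (76, np.float64(0.97), np.float64(0.07)), (80, np.float64(1.21), np.float64(0.13))]
80 [(84, np.float64(0.23), np.float64(0.08)), (88, np.float64(0.46), np.float64(0.17)), (92, np.float64(0.68), np.float64(0.28)), (96, np.float64(0.89), np.float64(0.4)), (100, np.float64(1.09), np.float64(0.54))]
```

step_arm --steps '[[0, [0, 0.12, -0.22], 0], [0, [0, 0.25, -0.42], 0], [0, [0, 0.39, -0.62], 0], [0, [0, 0.55, -0.81], 0], [0, [0, 0.72, -0.98], 0]]'

```text
time: 4.2
tool_pos: [0.5108, 0.1796, 0.16]
tool_rot: [-3.14, 0.03, -0.001]
ft_force: [1.2, 6.3, 0.3]
gripper_width: 0.102
grip_force: 30.2
```

step_arm --steps '[[0, [0, 0.18, -0.16], 0], [0, [0, 0.38, -0.31], 0], [0, [0, 0.58, -0.45], 0], [0, [0, 0.79, -0.57], 0], [0, [0, 1.01, -0.68], 0]]'

```text
time: 4.7
tool_pos: [0.5098, 0.1395, 0.1879]
tool_rot: [-3.139, 0.029, -0.003]
ft_force: [-1.4, 6.3, 5.2]
gripper_width: 0.103
grip_force: 30.0
```

Forces are small, so I'll continue.

step_arm --steps '[[0, [0, 0.23, -0.09], 0], [0, [0, 0.46, -0.17], 0], [0, [0, 0.7, -0.22], 0], [0, [0, 0.94, -0.27], 0], [0, [0, 1.18, -0.29], 0]]'

```text
time: 5.2
tool_pos: [0.5085, 0.0914, 0.1988]
tool_rot: [-3.141, 0.03, 0.0]
ft_force: [-3.5, 2.5, 5.7]
gripper_width: 0.099
grip_force: 30.3
```

step_arm --steps '[[0, [0, 0.24, -0.01], 0], [0, [0, 0.49, 0.0], 0], [0, [0, 0.73, 0.03], 0], [0, [0, 0.97, 0.07], 0], [0, [0, 1.21, 0.13], 0]]'

```text
time: 5.7
tool_pos: [0.5072, 0.0426, 0.192]
tool_rot: [3.141, -0.03, -0.004]
ft_force: [-3.4, 3.1, -1.1]
gripper_width: 0.088
grip_force: 30.2
```

step_arm --steps '[[0, [0, 0.23, 0.08], 0], [0, [0, 0.46, 0.17], 0], [0, [0, 0.68, 0.28], 0], [0, [0, 0.89, 0.4], 0], [0, [0, 1.09, 0.54], 0]]'

```text
time: 6.2
tool_pos: [0.5061, -0.0007, 0.1698]
tool_rot: [-3.141, 0.03, 0.006]
ft_force: [-3.9, 4.1, -2.4]
gripper_width: 0.096
grip_force: 29.9
```

```bash
python3 - <<'E'
from h import *
a,W=cloud('side');b,_=cloud('scene');save('t1.png',np.hstack([cv2.resize(a[100:260,150:310],(400,400)),cv2.resize(b[130:240,200:350],(400,400))]))
print(telemetry.get_state())
E
```

```text
{'time': 6.3, 'joints': array([-2.36171135e-01,  3.71375784e-01,  1.52945100e+00, -5.10669971e-04,
        1.24526705e+00,  1.35498659e+00]), 'joint_velocities': array([ 0.02008252, -0.00714256, -0.01190291,  0.004038  ,  0.02030274,
        0.02044738]), 'effort': array([ -1.55300394, -42.37781882, -23.51673067,  -0.30138938,
        -1.50235098,  -0.19376559]), 'tool_pos': array([ 0.50607503, -0.00106283,  0.16938815]), 'tool_rot': array([-3.14088716,  0.03171931,  0.00705961]), 'ft_force': array([-4.59137221,  1.63878183, -4.53154362]), 'moment': array([ 0.48820203,  0.77222742, -0.02790739]), 'grip_force': 29.97952949255705, 'gripper_width': 0.09373306090315942}
```

View pics/t1.png

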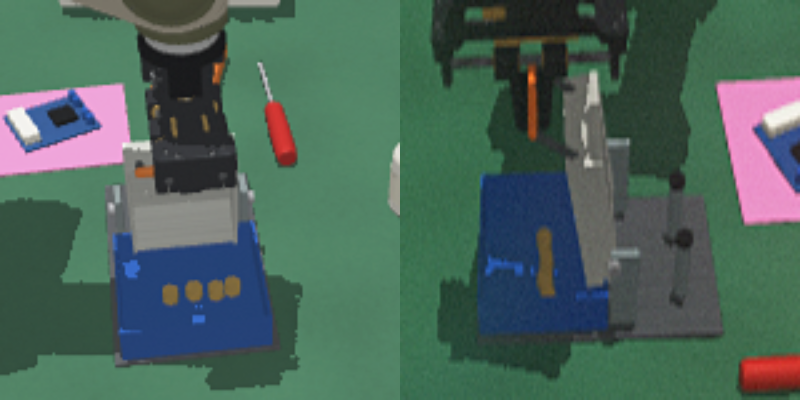

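The pictures show all four spacers in the tray at left crop (170–235,290) and the housing tipped about 100°. I'll swing it back.

step_arm --steps '[[0, [0, -0.2, -0.14], 0], [0, [0, -0.41, -0.26], 0], [0, [0, -0.63, -0.37], 0], [0, [0, -0.86, -0.46], 0], [0, [0, -1.09, -0.54], 0]]'

```text
time: 6.8
tool_pos: [0.5075, 0.0443, 0.1916]
tool_rot: [-3.141, 0.029, 0.004]
ft_force: [-2.8, 3.3, -21.4]
gripper_width: 0.093
grip_force: 31.8
```

step_arm --steps '[[0, [0, -0.24, -0.06], 0], [0, [0, -0.48, -0.1], 0], [0, [0, -0.72, -0.13], 0], [0, [0, -0.97, -0.14], 0], [0, [0, -1.21, -0.13], 0]]'

```text
time: 7.3
tool_pos: [0.509, 0.0922, 0.1973]
tool_rot: [3.141, -0.03, -0.001]
ft_force: [-3.0, -3.3, -20.2]
gripper_width: 0.09
grip_force: 31.5
```

step_arm --steps '[[0, [0, -0.24, 0.02], 0], [0, [0, -0.48, 0.07], 0], [0, [0, -0.72, 0.12], 0], [0, [0, -0.95, 0.2], 0], [0, [0, -1.18, 0.29], 0]]'

```text
time: 7.8
tool_pos: [0.5104, 0.1391, 0.1869]
tool_rot: [3.14, -0.03, 0.003]
ft_force: [-6.1, -5.6, -9.5]
gripper_width: 0.098
grip_force: 30.2
```

step_arm --steps '[[0, [0, -0.22, 0.11], 0], [0, [0, -0.43, 0.23], 0], [0, [0, -0.63, 0.37], 0], [0, [0, -0.83, 0.52], 0], [0, [0, -1.01, 0.68], 0]]'

```text
time: 8.3
tool_pos: [0.5116, 0.1799, 0.1605]
tool_rot: [3.141, -0.03, 0.006]
ft_force: [-7.0, -4.8, -2.3]
gripper_width: 0.103
grip_force: 30.0
```

step_arm --steps '[[0, [0, -0.17, 0.17], 0], [0, [0, -0.33, 0.36], 0], [0, [0, -0.47, 0.56], 0], [0, [0, -0.6, 0.76], 0], [0, [0, -0.72, 0.98], 0]]'

```text
time: 8.8
tool_pos: [0.5131, 0.2077, 0.1224]
tool_rot: [3.139, -0.029, 0.01]
ft_force: [-10.5, -37.9, 45.6]
gripper_width: 0.103
grip_force: 30.0
```

step_arm --steps '[[0, [0, 0, 0], 0], [0, [0, 0, 0], 0], [0, [0, 0, 0], 0]]'

```text
time: 9.1
tool_pos: [0.5135, 0.2074, 0.1222]
tool_rot: [3.14, -0.03, 0.01]
ft_force: [-4.6, -10.7, 1.9]
gripper_width: 0.102
grip_force: 29.9
```

step_arm --steps '[[30, [0, 0, 0], 0], [36, [0, 0, 0], 0], [36, [0, 0, 0], 0], [36, [0, 0, -0.5], 0], [36, [0, 0, -1.5], 0]]'

```text
time: 9.6
tool_pos: [0.511, 0.2083, 0.1788]
tool_rot: [3.141, -0.03, -0.005]
ft_force: [0.5, -1.2, 0.8]
gripper_width: 0.408
grip_force: 0.0
```

step_arm --steps '[[40, [0, 0.5, -1], 0], [40, [0, 1.0, -2], 0], [40, [0, 1.5, -3], 0], [40, [0, 1.5, -3], 0], [40, [0, 1.5, -3], 0]]'

```text
time: 10.1
tool_pos: [0.5106, 0.1482, 0.3004]
tool_rot: [-3.141, 0.031, -0.005]
ft_force: [0.8, -0.1, -0.4]
gripper_width: 0.452
grip_force: 0.0
```

```bash
python3 - <<'E'
from h import *
a,W=cloud('wrist');h=cv2.cvtColor(a,cv2.COLOR_RGB2HSV)
M=(cv2.inRange(h,(0,140,60),(4,255,255))|cv2.inRange(h,(174,140,60),(180,255,255))>0)&(abs(W[...,2]-.076)<.01)
k,L,st,c=cv2.connectedComponentsWithStats(M.astype(np.uint8));i=1+st[1:,4].argmax();p=W[L==i]
print('ring',len(p),(p.min(0)+p.max(0))/2,p.max(0)-p.min(0),p.mean(0))
M=(cv2.inRange(h,(5,130,60),(20,255,255))>0)&(abs(W[...,2]-.137)<.015)&(abs(W[...,1]-.206)<.03)
q=W[M];print('bar',np.median(q,0),q.max(0)-q.min(0))
M=(cv2.inRange(h,(8,60,60),(28,255,255))>0)&(abs(W[...,1])<.075)&(W[...,2]<.04)
k,L,st,c=cv2.connectedComponentsWithStats(M.astype(np.uint8))
for i in range(1,k):
    if st[i,4]>20: print('spacer',W[L==i].mean(0).round(3),st[i,4])
print(pose().round(4).tolist());save('w3.png',a)
E
```

```text
ring 138 [0.52485717 0.13195852 0.07640604] [0.02734993 0.02591984 0.00373935] [0.52664489 0.13203594 0.07633024]
bar [0.50678369 0.20736753 0.14176077] [0.08817563 0.01224087 0.00893441]
spacer [0.535 0.01  0.023] 294
spacer [0.504 0.011 0.023] 136
spacer [0.479 0.01  0.023] 134
[[0.9998, -0.0191, 0.0001, 0.5102], [-0.0191, -0.9998, 0.0003, 0.1484], [0.0001, -0.0003, -1.0, 0.2992], [0.0, 0.0, 0.0, 1.0]]
```

View pics/w3.png

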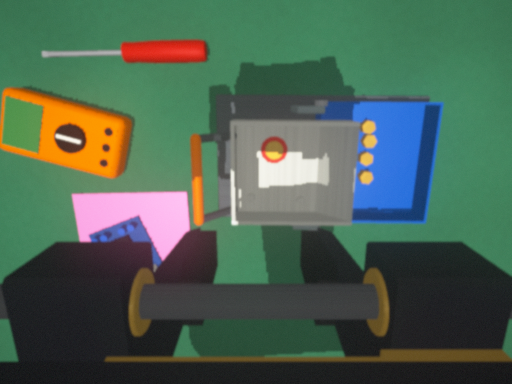

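The wrist view shows the housing level and empty, all four spacers in the tray at (368,127–178), and the pad in its ring at (274,150). Next, the probe.

step_arm --steps '[[56, [0, 1.2, 0], 0], [56, [0, 2.4, 0], 0], [56, [0, 3.6, 0], 0], [56, [0, 4.8, 0], 0], [56, [0, 6.0, 0], 0]]'

```text
time: 10.65
tool_pos: [0.5054, -0.0929, 0.2982]
tool_rot: [-3.14, 0.028, 0.003]
ft_force: [0.4, 0.6, -0.1]
gripper_width: 0.639
grip_force: 0.0
```

step_arm --steps '[[56, [0, 1.2, 0], 0], [56, [0, 2.4, 0.3], 0], [56, [0, 3.6, 0.6], 0], [56, [0, 4.8, 0.9], 0], [56, [0, 5.2, 0.9], 0]]'

```text
time: 11.15
tool_pos: [0.5009, -0.3026, 0.2596]
tool_rot: [-3.138, 0.034, 0.007]
ft_force: [0.2, -0.2, -0.5]
gripper_width: 0.637
grip_force: 0.0
```

step_arm --steps '[[56, [0, 0, 0], 0], [56, [0, 0, 0], 0], [56, [0, 0, 0], 0]]'

```text
time: 11.45
tool_pos: [0.5022, -0.2979, 0.2641]
tool_rot: [3.141, -0.027, 0.001]
ft_force: [-0.0, 0.3, 0.2]
gripper_width: 0.637
grip_force: 0.0
```

```bash
python3 - <<'E'
from h import *
a,W=cloud('wrist');h=cv2.cvtColor(a,cv2.COLOR_RGB2HSV)
Y=(cv2.inRange(h,(20,100,50),(36,255,255))>0)&(abs(W[...,1]+.31)<.05)&(abs(W[...,0]-.5)<.06)
for nm,M in(('top',Y&(abs(W[...,2]-.12)<.004)),('all',Y&(W[...,2]>.052))):
    t=W[M];r=cv2.minAreaRect((t[:,:2]*1000).astype(np.float32));print(nm,len(t),t.mean(0).round(4),r)
G=(cv2.inRange(h,(40,80,30),(90,255,255))>0)&(W[...,2]>.115)&(W[...,2]<.13);g=W[G];print('lamp',len(g),g.mean(0) if len(g) else 0)
K=(W[...,2]>.047)&(W[...,2]<.053)&(abs(W[...,1]+.31)<.06)&(abs(W[...,0]-.5)<.07);t=W[K];print('stand',len(t),cv2.minAreaRect((t[:,:2]*1000).astype(np.float32)))
print(pose().round(4).tolist());save('w4.png',a)
E
```

```text
top 508 [ 0.5013 -0.3114  0.1202] ((500.42132568359375, -311.5033264160156), (17.848814010620117, 26.125709533691406), 76.51508331298828)
all 5457 [ 0.5193 -0.3086  0.3169] ((509.980712890625, -299.3399353027344), (86.4305419921875, 66.5134506225586), 64.86163330078125)
lamp 33 [ 0.50073304 -0.31146175  0.12413037]
stand 3747 ((500.2677001953125, -311.626220703125), (70.00630187988281, 80.2018814086914), 78.61400604248047)
[[0.9999, -0.0169, 0.0008, 0.5022], [-0.0169, -0.9999, -0.0004, -0.298], [0.0008, 0.0004, -1.0, 0.2642], [0.0, 0.0, 0.0, 1.0]]
```

View pics/w4.png

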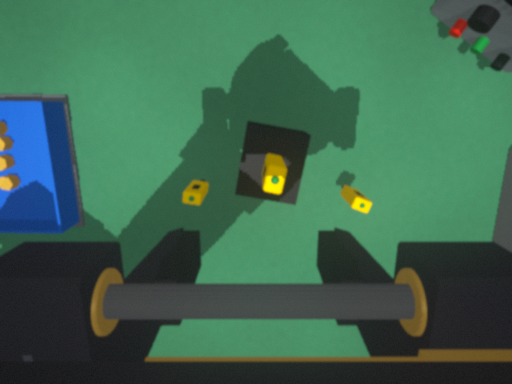

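The wrist view shows the large probe at (273,178) on the black stand, with the small look-alikes at (195,192) and (357,200) clear of the open fingers. Probe ≈ (0.5005, -0.3115), yaw -12°.

step_arm --steps '[[56, [-0.04, 0.34, 0], 1.0], [56, [-0.04, 0.34, 0.8], 1.38], [56, [-0.04, 0.34, 1.6], 1.38], [56, [-0.04, 0.34, 2.3], 1.38], [56, [-0.04, 0.34, 2.3], 1.38]]'

```text
time: 12.0
tool_pos: [0.499, -0.3112, 0.1688]
tool_rot: [-3.12, 0.329, 0.008]
ft_force: [0.2, 0.5, 0.2]
gripper_width: 0.64
grip_force: 0.0
```

```bash
python3 - <<'E'
from h import *
P=pose();a,W=cloud('wrist');h=cv2.cvtColor(a,cv2.COLOR_RGB2HSV)
Y=(cv2.inRange(h,(20,100,50),(36,255,255))>0)&(abs(W[...,1]+.31)<.03)&(abs(W[...,0]-.5)<.04)
t=W[Y&(abs(W[...,2]-.12)<.004)];r=cv2.minAreaRect((t[:,:2]*1000).astype(np.float32));print(len(t),r)
c=np.array([*r[0],120])/1000;print('in tool mm',P[:3,:3].T@(c-P[:3,3])*1000,P[:3,3],np.degrees(np.arctan2(P[1,0],P[0,0])))
E
```

```text
1013 ((500.2178039550781, -311.802978515625), (17.619308471679688, 26.422344207763672), 77.25480651855469)
in tool mm [ 1.55067582  0.48726754 48.77474036] [ 0.49902661 -0.31121811  0.16878377] -12.053642642229807
```

step_arm --steps '[[56, [0.03, 0.01, 0.8], 0], [56, [0.03, 0.01, 1.6], 0], [56, [0.03, 0.01, 2.3], 0], [56, [0.03, 0.01, 2.6], 0], [56, [0.03, 0.01, 2.6], 0]]'

```text
time: 12.55
tool_pos: [0.5012, -0.3139, 0.0679]
tool_rot: [-3.124, 0.331, 0.0]
ft_force: [0.5, 0.4, 1.1]
gripper_width: 0.635
grip_force: 0.0
```

step_arm --steps '[[0, [0, 0, 0], 0], [0, [0, 0, 0], 0], [0, [0, 0, 0], 0], [0, [0, 0, 0], 0], [0, [0, 0, 0], 0]]'

```text
time: 13.05
tool_pos: [0.501, -0.314, 0.068]
tool_rot: [3.124, -0.332, 0.001]
ft_force: [0.2, 0.5, 1.2]
gripper_width: 0.206
grip_force: 0.9
```

step_arm --steps '[[0, [0, 0, 0], 0], [0, [0, 0, 0], 0], [0, [0, 0, 0], 0]]'

```text
time: 13.35
tool_pos: [0.501, -0.314, 0.0679]
tool_rot: [3.124, -0.332, 0.001]
ft_force: [-0.8, 1.0, 4.9]
gripper_width: 0.202
grip_force: 30.0
```

step_arm --steps '[[0, [0, 0, -0.5], 0], [0, [0, 0, -1.3], 0], [0, [0, 0, -2.4], 0], [0, [0, 0, -3.5], -0.4], [0, [0, 0, -4.5], -1.38]]'

```text
time: 13.85
tool_pos: [0.5007, -0.314, 0.2493]
tool_rot: [3.141, -0.025, 0.0]
ft_force: [-0.3, -0.2, -0.3]
gripper_width: 0.201
grip_force: 30.0
```

step_arm --steps '[[0, [0, 0, 0], 0], [0, [0, 0, 0], 0], [0, [0, 0, 0], 0]]'

```text
time: 14.15
tool_pos: [0.5004, -0.3137, 0.2457]
tool_rot: [-3.139, 0.032, 0.004]
ft_force: [0.6, 0.1, -1.2]
gripper_width: 0.201
grip_force: 30.0
```

```bash
python3 - <<'E'
from h import *
P=pose();print(P.round(4).tolist(),telemetry.get_state()['ft_force'],telemetry.get_state()['grip_force'])
for n in('side','scene'):
    a,W=cloud(n);h=cv2.cvtColor(a,cv2.COLOR_RGB2HSV)
    Y=(cv2.inRange(h,(20,100,50),(36,255,255))>0)&(abs(W[...,1]-P[1,3])<.04)&(abs(W[...,0]-P[0,3])<.04)&(W[...,2]>.15)
    t=W[Y];print(n,len(t),t.mean(0),t.min(0),t.max(0))
    if n=='side':
        m,T=cam(n);c=T[:3,:3].T@(P[:3,3]-T[:3,3]);u=m['cx']+m['fx']*c[0]/-c[2];v=m['cy']-m['fy']*c[1]/-c[2]
        u,v=int(u),int(v);save('p1.png',cv2.resize(a[v-60:v+90,max(0,u-75):u+75],(600,600),interpolation=cv2.INTER_CUBIC));print(u,v)
E
```

```text
[[0.9998, -0.0203, -0.0025, 0.5004], [-0.0202, -0.9998, 0.0022, -0.3137], [-0.0026, -0.0021, -1.0, 0.2457], [0.0, 0.0, 0.0, 1.0]] [ 0.59619028  0.10886074 -1.16450077] 29.999645752832294
side 64 [ 0.49426267 -0.3300609   0.33639728] [ 0.47068041 -0.35372131  0.31819236] [ 0.5290116 -0.2971257  0.3496746]
242 254
scene 247 [ 0.51205119 -0.31400999  0.28457953] [ 0.48546123 -0.35371466  0.22036141] [ 0.53675058 -0.27450764  0.43485081]
```

View pics/p1.png

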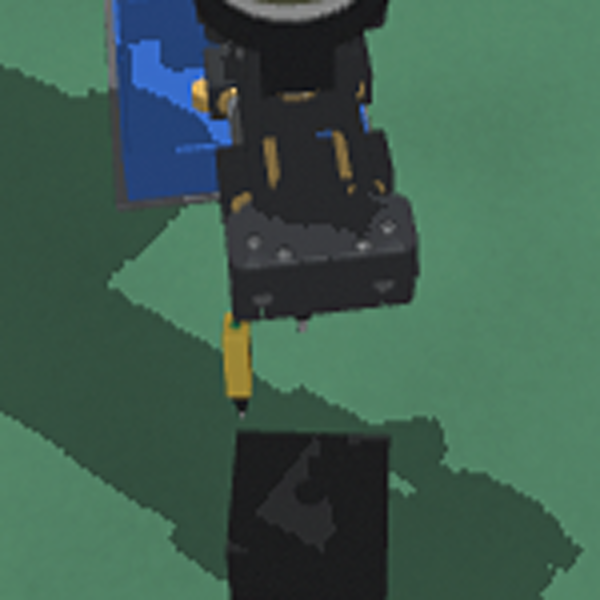

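The probe is in the gripper: nose and tip are visible at crop (303,322), the stand is empty, and the small probe at (238,360) is untouched. I'll carry it over the pad.

step_arm --steps '[[0, [0.04, -0.9, 0], 0], [0, [0.08, -2.1, 0], 0], [0, [0.12, -3.3, 0], 0], [0, [0.16, -4.5, 0], 0], [0, [0.2, -5.6, 0], 0]]'

```text
time: 14.75
tool_pos: [0.5127, -0.0881, 0.2467]
tool_rot: [-3.141, 0.031, 0.003]
ft_force: [0.6, -0.9, -1.1]
gripper_width: 0.203
grip_force: 30.0
```

step_arm --steps '[[0, [0.04, -1.2, 0], 0], [0, [0.08, -2.4, 0], 0], [0, [0.12, -3.6, 0], 0], [0, [0.16, -4.8, 0], 0], [0, [0.19, -5.54, 0], 0]]'

```text
time: 15.25
tool_pos: [0.5244, 0.1342, 0.2466]
tool_rot: [-3.141, 0.027, 0.003]
ft_force: [0.2, -0.5, -1.7]
gripper_width: 0.204
grip_force: 30.0
```

step_arm --steps '[[0, [0, 0, 0.5], 0], [0, [0, 0, 1.0], 0], [0, [0, 0, 1.4], 0], [0, [0, 0, 1.4], 0], [0, [0, 0, 1.4], 0]]'

```text
time: 15.75
tool_pos: [0.5251, 0.1312, 0.1914]
tool_rot: [3.141, -0.031, -0.001]
ft_force: [-0.0, -0.3, -0.8]
gripper_width: 0.201
grip_force: 30.0
```

```bash
python3 - <<'E'
from h import *
s=telemetry.get_state();P=pose();print(P.round(4).tolist(),s['ft_force'],s['grip_force'],s['time'])
tiles=[]
for n in('side','scene'):
    a,W=cloud(n);m,T=cam(n)
    def pr(x):
        c=T[:3,:3].T@(np.array(x)-T[:3,3]);return m['cx']+m['fx']*c[0]/-c[2],m['cy']-m['fy']*c[1]/-c[2]
    tip=P[:3,3]+P[:3,:3]@np.array([0.0004,0,.060]);pad=(.525,.132,.079)
    x,y=map(int,pr(pad));print(n,'tip',pr(tip),'pad',pr(pad),'tcp',pr(P[:3,3]),'origin crop',x-25,y-45)
    c=cv2.resize(a[y-45:y+15,x-25:x+25],(400,480),interpolation=cv2.INTER_CUBIC)
    for q,col in((tip,(255,0,255)),(pad,(0,255,255))):
        u,v=pr(q);cv2.drawMarker(c,(int((u-x+25.5)*8),int((v-y+45.5)*8)),col,cv2.MARKER_CROSS,14,1)
    tiles.append(c)
save('pp.png',np.hstack(tiles))
E
```

```text
[[0.9998, -0.0194, -0.0008, 0.5251], [-0.0194, -0.9998, 0.0, 0.1312], [-0.0008, 0.0, -1.0, 0.1914], [0.0, 0.0, 0.0, 1.0]] [-0.03587552 -0.31606886 -0.77269026] 29.999746712855995 15.75
side tip (np.float64(228.13694358608916), np.float64(150.78024865181476)) pad (np.float64(228.7798726904084), np.float64(166.05726808038116)) tcp (np.float64(226.9818247743226), np.float64(131.932750573205)) origin crop 203 121
scene tip (np.float64(296.80634440198804), np.float64(175.9094960513347)) pad (np.float64(295.98343840322457), np.float64(189.18255028326948)) tcp (np.float64(298.1355176720064), np.float64(159.28265394597915)) origin crop 270 144
```

View pics/pp.png

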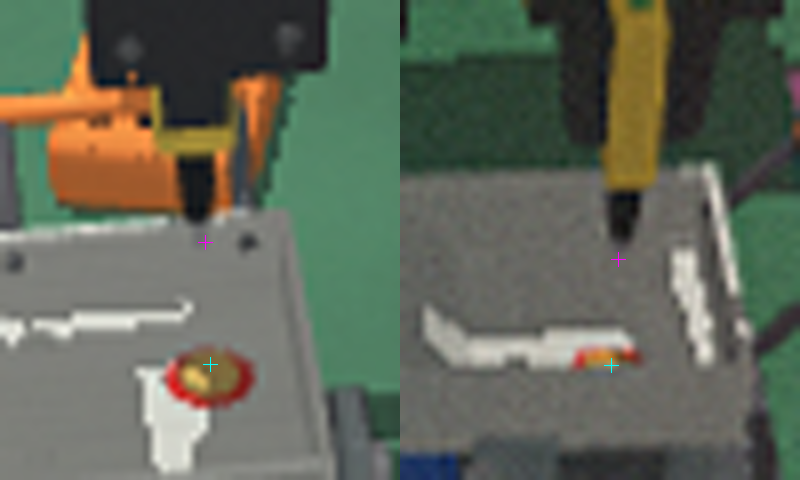

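The magenta cross (predicted tip) lies on the nose's line in both views. In the side view the tip is about 1 mm off the pad axis, and in the scene view about 2 mm too far in +y, so I shift y slightly while lowering.

step_arm --steps '[[0, [0.01, 0.03, 0.4], 0], [0, [0.01, 0.03, 0.8], 0], [0, [0.01, 0.03, 1.1], 0], [0, [0.01, 0.03, 1.2], 0], [0, [0.01, 0.03, 1.2], 0]]'

```text
time: 16.35
tool_pos: [0.5255, 0.13, 0.1438]
tool_rot: [-3.141, 0.03, -0.0]
ft_force: [0.5, -0.1, -0.9]
gripper_width: 0.199
grip_force: 30.0
```

step_arm --steps '[[0, [0, 0, 0.04], 0], [0, [0, 0, 0.08], 0], [0, [0, 0, 0.12], 0], [0, [0, 0, 0.16], 0], [0, [0, 0, 0.16], 0]]'

```text
time: 16.85
tool_pos: [0.5255, 0.13, 0.1372]
tool_rot: [-3.141, 0.03, -0.001]
ft_force: [0.2, 0.5, 1.0]
gripper_width: 0.203
grip_force: 30.0
```

step_arm --steps '[[0, [0, 0, 0.02], 0], [0, [0, 0, 0.04], 0], [0, [0, 0, 0.06], 0], [0, [0, 0, 0.08], 0], [0, [0, 0, 0.08], 0]]'

```text
time: 17.35
tool_pos: [0.5255, 0.13, 0.1339]
tool_rot: [-3.141, 0.03, -0.0]
ft_force: [0.1, -0.7, 2.2]
gripper_width: 0.201
grip_force: 30.0
```

```bash
python3 - <<'E'
from h import *
f=[]
tl=[]
for i in range(6):
    s=telemetry.get_state();f.append(s['ft_force']);
    n=('side','scene')[i%2];a,W=cloud(n)
    if i<2:
        x,y=((228,166),(296,189))[i];tl.append(cv2.resize(a[y-45:y+15,x-25:x+25],(400,480),interpolation=cv2.INTER_CUBIC))
save('fin.png',np.hstack(tl));print(np.mean(f,0),np.std(f,0),pose()[:3,3],s['time'],s['grip_force'])
E
```

```text
[0.6199311  0.26374206 1.49227606] [0.29822226 0.49184372 0.71808493] [0.5254526  0.13002738 0.13399387] 17.6 30.0000789295882
```

View pics/fin.png

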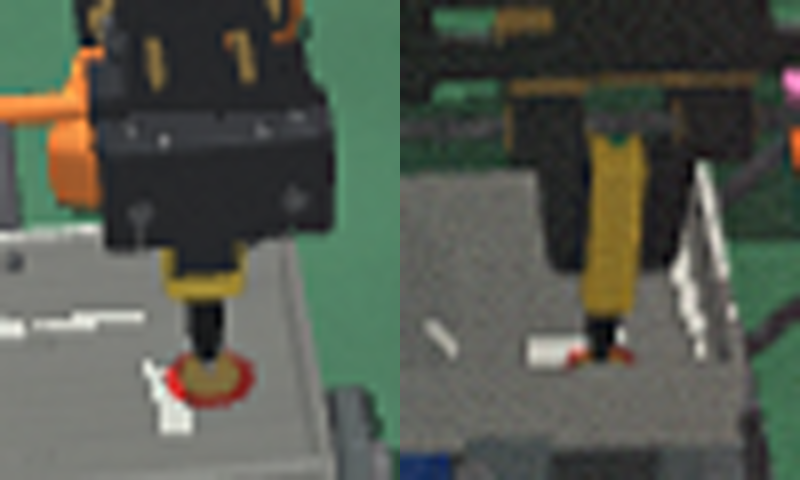

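The probe's nose is centred on the pad in both views (side (208,370), scene (603,355)). The force rise is about 2.3 N against hanging, so the spring is about half in. I'll hold briefly, then hand in.

step_arm --steps '[[0, [0, 0, 0], 0], [0, [0, 0, 0], 0], [0, [0, 0, 0], 0], [0, [0, 0, 0], 0], [0, [0, 0, 0], 0]]'

```text
time: 18.15
tool_pos: [0.5254, 0.13, 0.134]
tool_rot: [-3.141, 0.03, -0.0]
ft_force: [0.3, 1.0, 0.4]
gripper_width: 0.203
grip_force: 30.0
```

```bash
python3 -c "
from cell import ctrl
print(ctrl.sign_off())"
```

```text
the job is handed in; nothing more can be done
None
```

I handed the job in at about 18 s with all four spacers in the blue tray, the housing back level, and the probe held upright on the brass pad with its sprung tip an estimated half pushed in (about 5 mm, roughly 2 N); the sign-off returned no verdict.

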